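# Turn the seed-jar turntable until the red-lidded jar faces front

## Robot

A 6-joint arm with a two-finger parallel gripper is mounted at the origin on the work surface. World frame = base frame: x ahead of the robot, y to its left, z up, the work surface at z = 0. Lengths are in m, angles in rad, forces in N, time in s.
With the tool pointing down it reaches from about 0.275 to 0.75 m from the base axis. Payload 10.2 kg.
Tool frame: the origin (TCP) lies midway between the tips of the shut fingers; the grasp point (between the pads) lies 19 mm behind it (env.hold_point_z is the distance from the TCP to the grasp point, in m); z points along the fingers, y is the line along which they close (so a half turn about z gives the same grasp; the last joint's range is limited). The gripper opens to 85 mm and grips with 20 to 120 N. Pads are 22 mm wide; open, the fingers measure 114 mm over their backs; the gripper's body (76 mm by 85 mm) begins 54 mm behind the grasp point. The pads swing forward as they close: fully open they stand 13 mm farther back than shut.
Start: joints at [-1.37, 0.313, 1.498, -0, 1.331, -0.223], TCP at [0.216, -0.479, 0.231] pointing down, gripper open.
Joint ranges: [-2.94, 2.94], [-0.97, 2.17], [0.19, 2.56], [-1.23, 4.37], [0.02, 3.11], [-2.88, 2.88]. Speed limits (rad/s): [2.39, 2.39, 3.01, 3.14, 3.14, 3.14].

## Interface

Orientations are given as a unit quaternion [x, y, z, w].
In Python, from bench import env, kinematics, monitor, eyes, job gives the robot as it stands. The module is installed in compiled form; this text tells all that it offers. Calls block until the motion is done:
- env.reach(position, orientation): joint-space move of the TCP to a pose.
- env.movel(position, velocity=0.15, frame=None, guard=None): straight line of the TCP; frame=None keeps the orientation; velocity is the mean speed in m/s. With guard (N) it stops when the force on the tool has changed by that much, and returns True; else False.
- env.set_joints(angles): joint-space move.
- env.release() and env.close_gripper(effort=None): open the fingers fully, or close them until they stop; effort is the grip in N (None keeps the last).
- env.hold(seconds).
- kinematics.ik(position, orientation): joint angles nearest the present ones, or None.
- monitor.sense(): the state.
- eyes.grab_frame(name): name is "scene" or "top" or "wrist"; returns a dict with "frame" (420x560x3 uint8, red, green, blue), "mtx" (3x3 intrinsics, pixels), "view" (4x4, takes a point from world to camera coordinates). Camera axes: x right, y down, z forward; pixel columns grow to the right and rows downward; lengths in m; the calibration is good to about 2 mm. A picture is of the moment at which its call begins. There is no depth.
A pose or a line that the arm cannot do raises env.MotionError and nothing moves.
- job.hand_in(): hands the job in; it is judged then, once.
The state is a dict: "clock": time; "joints": joint angles; "qvel": joint speeds; "joint_efforts": joint torques, N m; "position": TCP position; "ee_rot": TCP orientation; "contact_force": force on the tool from outside, world axes, zero at the start; "ft_torque": the same for the moment, N m; "finger_gap": opening from 0.0 (shut) to 1.0 (fully open); "gripper_force": force on a finger pad.
Only numpy, scipy, OpenCV 4.12 (cv2) and the standard library are available. Lean on these libraries where they do the work, as an engineer would, in place of code of your own. Each camera call takes 0.05 s, during which the arm holds its last target. There are 200 camera calls.

## Task

Bring the seed jar with the red lid round to the front: push the rim of the green turntable gently with the fingertips until that jar stands straight in front of the turntable's centre, on the side facing the near edge of the table where the robot stands, and leave it standing still there. Turn it by its rim only: do not touch, lift or pinch any of the jars, do not pinch or shove the turntable, and leave everything else on the table where it is.

Things in the scene. Friction and masses are not known exactly. Their poses are not given: they have to be found in the camera images.
- turntable: The fixed black base of the turntable (disc 210 mm across), on the table. Origin: on the turning axis, at table height; its x axis points away from the robot, so the front is straight along its -x (the slats of the table run the same way), wherever it stands.
- platter (a joint): Turning angle of the green tray, rad, anticlockwise from above; no end stops, random start, zero means nothing. Disc 300 mm across, underside 18 mm, floor 26 mm, top of its raised lip 38 mm above the table. It turns either way with slight drag (about 0.6 N at the rim) and coasts only a few degrees after a slow push.
- grip (a point): Top middle of one of eight equal dark green finger grips round the tray's rim, 45 degrees apart; turns with the tray, 162 mm from the axis, 36 mm above the table. Each grip is a block 24 mm wide along the rim, 18 to 36 mm above the table, standing out from the lip (150 mm from the axis) to 178 mm; its flat sides can be pushed along the rim. About 100 mm of free rim between grips.
- jar_red: The marked jar: clear glass, flip-top, flat RED lid, wire clasp, 54 mm across, 68 mm tall, about 0.14 kg, loose on the tray about 70 mm from the turning axis; it rides round with the tray. Origin: centre of its underside. Five such jars stand round the tray about 72 degrees apart, tops 94 mm above the table.
- jar_1: A flip-top glass jar with a WHITE lid. Same size as the red-lidded jar; also loose on the turntable. Origin: centre of its underside.
- jar_2: A flip-top glass jar with a WHITE lid. Same size as the red-lidded jar; also loose on the turntable. Origin: centre of its underside.
- jar_3: A flip-top glass jar with a WHITE lid. Same size as the red-lidded jar; also loose on the turntable. Origin: centre of its underside.
- jar_4: A flip-top glass jar with a WHITE lid. Same size as the red-lidded jar; also loose on the turntable. Origin: centre of its underside.
- dibber: Bamboo dibber with a T-handle lying on the table, 183 mm long, 25 mm high, to the left of the robot; leave alone. Origin: under the middle of it.
- tamper: Wooden pot tamper standing upright, 86 mm across, 100 mm tall, to the right of the robot; leave alone. Origin: centre of its underside.
- plant_tray: Empty yellow plastic plant tray, 280 x 200 x 34 mm, to the right; leave alone. Origin: centre of its underside.
- seed_trays: Stack of grey seed trays with a clear clip-on lid, 360 x 230 mm, 130 mm tall, to the left; leave alone. Origin: centre of its underside.

How it is judged:
By the outcome, as a careful person would: the job done as asked, in the order asked, and still so for the second after the job is handed in, with the robot touching nothing.
It also fails if it takes over 51 s, if anything falls off the work surface, if the arm or the gripper's body presses on something with over 40 N, if the wrist force passes 120 N, or if a joint passes its speed limit or range.

## Working session

There is one attempt and no reset: what is moved stays moved. The work goes in short steps, each a Python script; the robot and the scene stay as the last script left them, time stands still between calls to the robot, and variables do not carry over. Pictures are saved under pics/ and viewed, at most 10 in all, crops included, and the job is handed in when it is done.

```bash
mkdir -p pics
python3 - <<'E'
from bench import env,monitor,eyes
import cv2,numpy as np
for n in("top","scene"):
    f=eyes.grab_frame(n); cv2.imwrite(f"pics/{n}0.png",f["frame"][:,:,::-1]); np.savez(f"pics/{n}0.npz",**f)
    V=np.array(f["view"]); print(n,-V[:3,:3].T@V[:3,3], V[2,:3])
print(monitor.sense())
E
```

```text
top [ 0.37412375 -0.01485266  1.43497402] [ 0.12293648  0.00646459 -0.99239349]
scene [ 1.46132536 -0.34273203  1.36490407] [-0.56630099  0.2168122  -0.79517021]
{'clock': 0.1, 'joints': array([-1.37041105e+00,  3.13403875e-01,  1.49834797e+00,  9.25032725e-06,
        1.33098281e+00, -2.23369669e-01]), 'qvel': array([ 5.47666110e-04, -1.10339208e-03, -6.44839495e-04,  2.35899234e-05,
       -1.38053447e-03,  6.47570640e-04]), 'joint_efforts': array([ 3.30047937e-03, -4.12899971e+01, -2.60139906e+01, -1.44711880e-04,
        3.04896421e-03, -5.06263439e-05]), 'position': array([ 0.21583344, -0.47834109,  0.23079221]), 'ee_rot': array([ 9.77637886e-01,  2.10294646e-01,  1.10537820e-05, -5.70911059e-04]), 'contact_force': array([ 0.09851294,  0.09897641, -0.04809282]), 'ft_torque': array([-0.01252028,  0.03635695, -0.00899851]), 'gripper_force': 0.0, 'finger_gap': 0.9982236186910355}
```

View pics/top0.png

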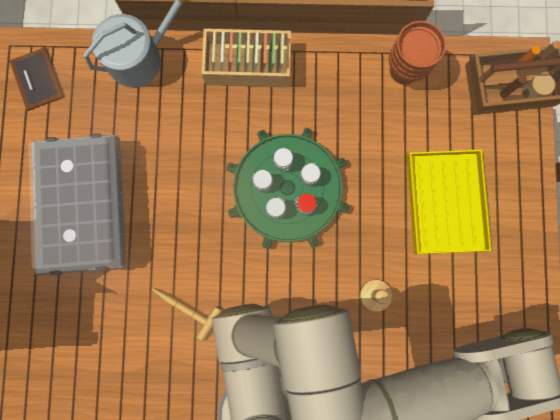

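View pics/scene0.png

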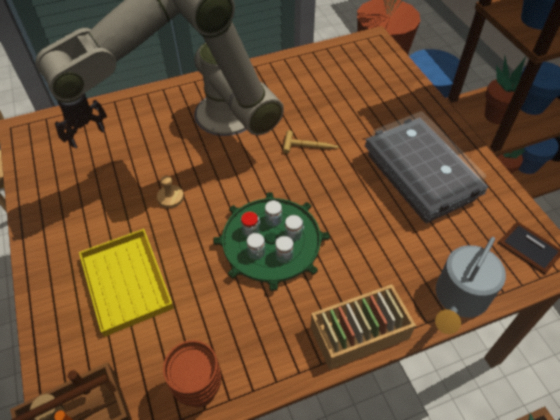

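The top view shows the tray centred near px (288,188). The red lid is at (306,203), front-right, and the tamper is at (376,295). The tray needs a clockwise turn of about 50°.

```bash
cat > h.py <<'E'
from bench import env,monitor,eyes,kinematics
import cv2,numpy as np
from scipy.optimize import least_squares
def rays(f,uv,z):
    V=np.array(f["view"]);R=V[:3,:3];c=-R.T@V[:3,3]
    p=np.c_[np.asarray(uv,float),np.ones(len(uv))]@np.linalg.inv(f["mtx"]).T@R
    return (c+p*((z-c[2])/p[:,2])[:,None])[:,:2]
def masks(f):
    h=cv2.cvtColor(np.ascontiguousarray(f["frame"]),cv2.COLOR_RGB2HSV)
    return cv2.inRange(h,(55,70,20),(95,255,255)), cv2.inRange(h,(0,190,120),(4,255,255))|cv2.inRange(h,(174,190,120),(180,255,255))
def biggest(m):
    return max(cv2.findContours(m,cv2.RETR_EXTERNAL,cv2.CHAIN_APPROX_NONE)[0],key=cv2.contourArea)
def wrap(a): return (a+np.pi)%(2*np.pi)-np.pi
def red(f,c,near):
    """red lid centre (z=.094), nearest blob to the tray centre"""
    m=masks(f)[1]; best=None
    for k in cv2.findContours(m,cv2.RETR_EXTERNAL,cv2.CHAIN_APPROX_NONE)[0]:
        if cv2.contourArea(k)<40: continue
        mo=cv2.moments(k); p=rays(f,[[mo['m10']/mo['m00'],mo['m01']/mo['m00']]],.092)[0]
        if np.hypot(*(p-c))<near: best=(p,cv2.contourArea(k))
    return best
def tray(f):
    p=rays(f,biggest(masks(f)[0])[:,0],.037)
    c=p.mean(0)
    for _ in range(5):
        r=np.hypot(*(p-c).T); q=p[r<.156]
        s=least_squares(lambda a:np.hypot(q[:,0]-a[0],q[:,1]-a[1])-a[2],[*c,.15],loss='soft_l1',f_scale=.002).x; c=s[:2]
    r=np.hypot(*(p-c).T);g=p[r>.163]-c
    a8=np.angle(np.exp(8j*np.arctan2(g[:,1],g[:,0])).sum())/8
    return c,s[2],a8,r.max(),p
E
python3 - <<'E'
from h import *
for n in("top","scene"):
    f=dict(np.load(f"pics/{n}0.npz")); c,R,a,rm,p=tray(f); print(n,c,R,"grips mod45",np.degrees(a),rm)
    b=red(f,c,.12); d=b[0]-c; print(b,np.hypot(*d),np.degrees(np.arctan2(d[1],d[0])))
    if n=="top":  # slat direction at table plane
        g=cv2.cvtColor(f["frame"],cv2.COLOR_RGB2GRAY); L=cv2.HoughLinesP(cv2.Canny(g,60,150),1,np.pi/360,60,minLineLength=100,maxLineGap=8)
        ang=[]
        for l in L[:,0]:
            q=rays(f,l.reshape(2,2),0); t=np.degrees(np.arctan2(*(q[1]-q[0])[::-1])); t=(t+90)%180-90
            if abs(t)<25: ang.append(t)
        print("slats",np.median(ang),np.std(ang),len(ang))
    tam=rays(f,[[376,295]],.09) if n=="top" else rays(f,[[170,185]],.08); print("tamper~",tam)
E
```

```text
top [ 0.61603785 -0.06082754] 0.1432686211567074 grips mod45 -14.474697943778713 0.17066844489570043
(array([ 0.56423861, -0.1025225 ]), 204.0) 0.0664953509555722 -141.1682315908679
slats -0.06488880806944763 1.133638722113098 42
tamper~ [[ 0.32783537 -0.28406204]]
scene [ 0.62334283 -0.05611812] 0.1435028806768954 grips mod45 -18.50508638743012 0.17443384825583375
(array([ 0.56558112, -0.10079469]), 142.0) 0.07302336040270502 -142.27935911664022
tamper~ [[ 0.34110834 -0.28809322]]
```

Run:
```python
from h import *
out=[]
for n in("top","scene"):
    f=dict(np.load(f"pics/{n}0.npz")); im=f["frame"][:,:,::-1].copy(); k=biggest(masks(f)[0])
    x,y,w,h=cv2.boundingRect(k); z=cv2.resize(im[y-6:y+h+6,x-6:x+w+6],None,fx=3,fy=3,interpolation=cv2.INTER_CUBIC)
    cv2.polylines(z,[((k-[x-6,y-6])*3+1)],True,(255,0,255),1); out.append(cv2.resize(z,(400,400)))
cv2.imwrite("pics/z.png",np.hstack(out))
```

```text
(no output)
```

View pics/z.png

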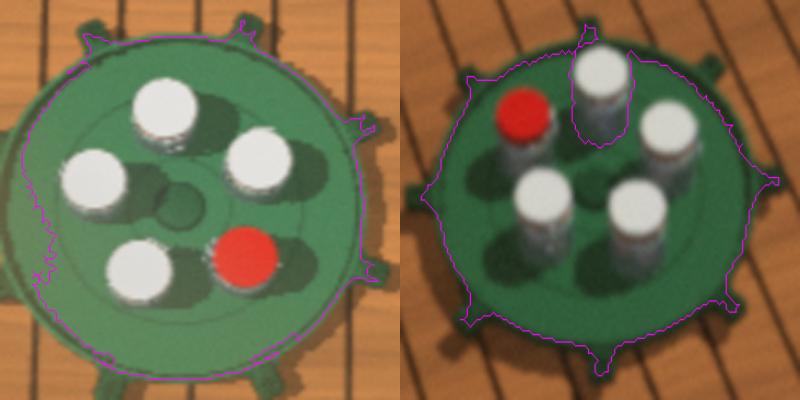

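The crop shows that the HSV mask misses the grips and part of the rim. I'll switch to a green-minus-red mask.

```bash
cat >> h.py <<'E'
def masks(f):
    a=f["frame"].astype(int); R,G,B=a[...,0],a[...,1],a[...,2]
    g=((G>R+4)&(G>B+2)).astype(np.uint8)*255
    return cv2.morphologyEx(g,cv2.MORPH_OPEN,np.ones((2,2))), ((R>150)&(G<70)&(B<70)).astype(np.uint8)*255
def tray(f):
    m=masks(f)[0]; k=biggest(m)
    fill=cv2.drawContours(np.zeros_like(m),[k],-1,255,-1)
    p=rays(f,k[:,0],.037); v,u=np.nonzero(fill); P=rays(f,np.c_[u,v],.036)
    c=(p.max(0)+p.min(0))/2
    for _ in range(6):
        r=np.hypot(*(p-c).T); q=p[(r<.157)&(r>.142)]
        s=least_squares(lambda a:np.hypot(q[:,0]-a[0],q[:,1]-a[1])-a[2],[*c,.15],loss='soft_l1',f_scale=.001).x; c=s[:2]
    d=P-c; g=d[np.hypot(*d.T)>.158]; t=np.arctan2(g[:,1],g[:,0])
    a8=np.angle(np.exp(8j*t).sum())/8
    kk=np.round((t-a8)/(np.pi/4))%8; each=[(int(i),round(float(np.degrees(np.median(wrap(t[kk==i]-a8-i*np.pi/4)))),1),int((kk==i).sum())) for i in range(8)]
    return c,s[2],a8,np.hypot(*d.T).max(),each
E
python3 - <<'E'
from h import *
for n in("top","scene"):
    f=dict(np.load(f"pics/{n}0.npz")); c,R,a,rm,e=tray(f); print(n,c,R,"grips",np.degrees(a),rm,e)
    b=red(f,c,.12); d=b[0]-c; print(b,np.hypot(*d),np.degrees(np.arctan2(d[1],d[0])))
E
```

```text
top [ 0.61166032 -0.0548988 ] 0.14890765355181246 grips -18.81100853041569 0.17604001665853472 [(0, -0.1, 39), (1, 0.3, 38), (2, 1.0, 29), (3, 1.4, 28), (4, -0.1, 48), (5, -0.3, 45), (6, -0.6, 46), (7, -0.5, 43)]
(array([ 0.56640077, -0.10509977]), 164.0) 0.06759115846373637 -132.03678396571163
scene [ 0.62263476 -0.05040654] 0.14864168400833647 grips -18.769153663403078 0.17531955741485086 [(0, -0.1, 37), (1, -0.2, 32), (2, 0.1, 30), (3, -0.7, 22), (4, 0.1, 16), (5, 0.4, 20), (6, 0.3, 23), (7, 0.3, 37)]
(array([ 0.56430697, -0.09983275]), 138.5) 0.07645313845717185 -139.72249667291584
```

```bash
cat >> h.py <<'E'
from scipy.spatial.transform import Rotation as Rot
def centre(f):
    """tray axis from the far half of the outline, which is the outer top edge of the lip (R 150, z 38 mm)"""
    V=np.array(f["view"]); cam=(-V[:3,:3].T@V[:3,3])[:2]; p=rays(f,biggest(masks(f)[0])[:,0],.038); c=tray(f)[0]
    for _ in range(8):
        d=p-c; r=np.hypot(*d.T); u=(c-cam)/np.hypot(*(c-cam)); q=p[(abs(r-.15)<.006)&(d@u>-.02)]
        c=least_squares(lambda a:np.hypot(q[:,0]-a[0],q[:,1]-a[1])-.15,c,loss='soft_l1',f_scale=.001).x
    return c,len(q)
def pose(c,deg,r,z,s=1):
    t=np.radians(deg); y=s*np.array([-np.sin(t),np.cos(t),0]); zz=np.array([0,0,-1.]); x=np.cross(y,zz)
    return np.array([c[0]+r*np.cos(t),c[1]+r*np.sin(t),z]),Rot.from_matrix(np.c_[x,y,zz]).as_quat()
E
python3 - <<'E'
from h import *
cs=[]
for n in("top","scene"):
    f=dict(np.load(f"pics/{n}0.npz")); c,k=centre(f); cs.append(c); b=red(f,c,.12)[0]-c; print(n,c,k,np.hypot(*b),np.degrees(np.arctan2(b[1],b[0])))
c=np.mean(cs,0)
for s in(1,-1):
    for a in(-131,-165,-190): print(s,a,np.round(pose(c,a,.169,.024,s)[0],3),kinematics.ik(*pose(c,a,.169,.024,s)))
E
```

```text
top [ 0.61011851 -0.05419334] 140 0.06710220107106435 -130.65553079329584
scene [ 0.6250093  -0.05114974] 115 0.07781265816736396 -141.27053647043363
1 -131 [ 0.507 -0.18   0.024] [-5.59701864e-01  5.94529466e-01  1.67513706e+00 -4.44089210e-16
  8.71926132e-01  1.55883130e-01]
1 -165 [ 0.454 -0.096  0.024] [-4.62211323e-01  4.74906758e-01  1.89592444e+00 -4.44089210e-16
  7.70761453e-01  8.46785616e-01]
1 -190 [ 0.451 -0.023  0.024] [-3.12042143e-01  4.54486303e-01  1.93264588e+00 -4.44089210e-16
  7.54460472e-01  1.43328711e+00]
-1 -131 [ 0.507 -0.18   0.024] None
-1 -165 [ 0.454 -0.096  0.024] [-4.62211323e-01  4.74906758e-01  1.89592444e+00 -4.44089210e-16
  7.70761453e-01 -2.29480704e+00]
-1 -190 [ 0.451 -0.023  0.024] [-3.12042143e-01  4.54486303e-01  1.93264588e+00 -4.44089210e-16
  7.54460472e-01 -1.70830554e+00]
```

Run:
```python
from h import *
out=[]
for n in("top","scene"):
    f=dict(np.load(f"pics/{n}0.npz")); im=f["frame"][:,:,::-1].copy(); k=biggest(masks(f)[0])
    x,y,w,h=cv2.boundingRect(k); z=cv2.resize(im[y-6:y+h+6,x-6:x+w+6],None,fx=3,fy=3,interpolation=cv2.INTER_CUBIC)
    cv2.polylines(z,[((k-[x-6,y-6])*3+1)],True,(255,0,255),1)
    V=np.array(f["view"]);t=np.linspace(0,6.283,80)
    for c,col in(((.614,-.053),(255,255,0)),):
        q=np.c_[c[0]+.15*np.cos(t),c[1]+.15*np.sin(t),0*t+.038]; q=(q@V[:3,:3].T+V[:3,3])@np.array(f["mtx"]).T; q=q[:,:2]/q[:,2:]
        cv2.polylines(z,[((q-[x-6,y-6])*3+1).astype(np.int32)],True,col,1)
    out.append(cv2.resize(z,(400,400)))
cv2.imwrite("pics/z2.png",np.hstack(out))
```

```text
(no output)
```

View pics/z2.png

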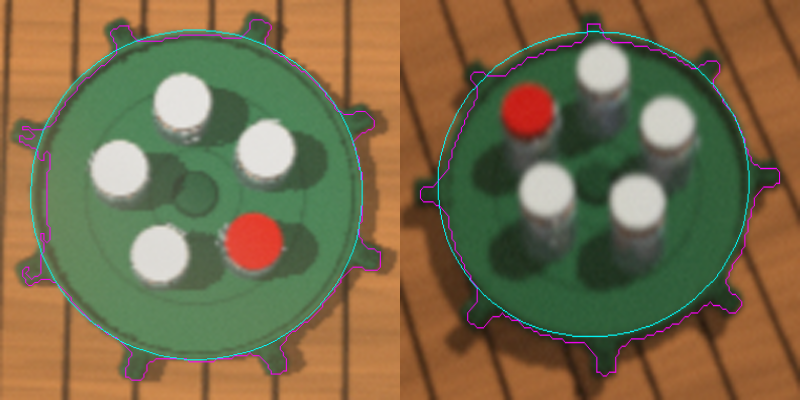

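The overlay of a circle at (0.614, -0.053) fits the lip in both views. The red jar is at r = 70 mm and about -135°, so the tray must turn about -45°. I'll push the grip at -154° clockwise, stopping a little short.

```bash
cat > look.py <<'E'
from h import *
def look(name,c=np.array([.614,-.053])):
    for n in("top","scene"):
        f=eyes.grab_frame(n); cv2.imwrite(f"pics/{n}{name}.png",f["frame"][:,:,::-1])
        b=red(f,c,.12)
        if b: d=b[0]-c; print(n,b[0],"r",np.hypot(*d),"err deg from front",np.degrees(wrap(np.arctan2(d[1],d[0])-np.pi)),b[1])
def arc(c,a,end,step,r,z,v,guard=9):
    while a>end+1e-6:
        a=max(a-step,end); p,q=pose(c,a,r,z)
        hit=env.movel(p,velocity=v,frame=q,guard=guard)
        s=monitor.sense(); print(round(a,1),hit,np.round(s["contact_force"],1),round(s["clock"],1))
        if hit: break
    return a
E
python3 - <<'E'
from look import *
c=np.array([.615,-.053])
env.close_gripper(20)
env.reach(*pose(c,-131,.169,.17))
p,q=pose(c,-131,.169,.025); print(env.movel(p,velocity=.08,frame=q,guard=5),monitor.sense()["position"],monitor.sense()["clock"])
E
```

```text
False [ 0.50430761 -0.18066418  0.02532611] 4.3833
```

Run:
```python
from look import *
c=np.array([.615,-.053])
a=arc(c,-131,-180,12.25,.169,.025,.04)
env.hold(.3)
look("1",c); print(monitor.sense()["clock"])
```

```text
-143.2 False [-0.2  0.6 -0.5] 5.4
-155.5 False [-0.3 -0.1  0. ] 6.5
-167.8 False [ 0.5 -0.1  0.1] 7.5
-180.0 False [-0.8 -1.   0.3] 8.6
scene [ 0.54541187 -0.06223713] r 0.07019852047157746 err deg from front 7.561242286131974 133.0
8.9833
```

View pics/scene1.png

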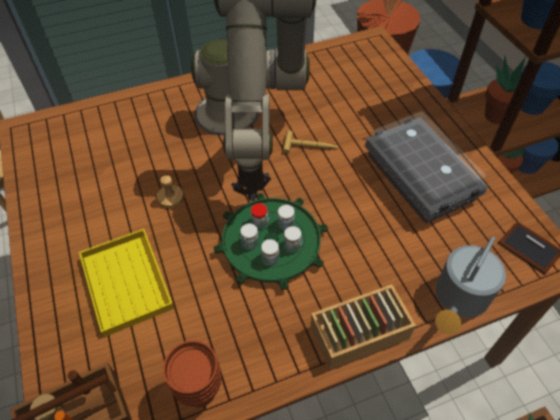

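The push works: the scene view puts the red jar at (259,212), about 8–10° short of the front. I'll push 6° more slowly, back off and look from the top.

Run:
```python
from look import *
c=np.array([.615,-.053])
arc(c,-180,-186,6,.169,.025,.02); env.hold(.3)
p,q=pose(c,-181,.169,.025); env.movel(p,velocity=.05,frame=q)
p,_=pose(c,-181,.215,.025); env.movel(p,velocity=.08)
p[2]=.15; env.movel(p,velocity=.15)
J=monitor.sense()["joints"].copy(); np.save("J.npy",J); J[0]-=.75; env.set_joints(J)
env.hold(.2)
look("2",c); f=eyes.grab_frame("top"); print(tray(f)[0],np.degrees(tray(f)[2]),monitor.sense()["clock"])
im=f["frame"][110:260,210:370,::-1]; cv2.imwrite("pics/t2z.png",cv2.resize(im,None,fx=4,fy=4,interpolation=cv2.INTER_CUBIC))
```

```text
-186 False [-0.1  0.9 -0.4] 10.0
scene [ 0.5441701  -0.05516291] r 0.07086291900629334 err deg from front 1.7490774032917202 132.0
[ 0.61156786 -0.05538828] -14.472027630667544 13.95
```

View pics/t2z.png

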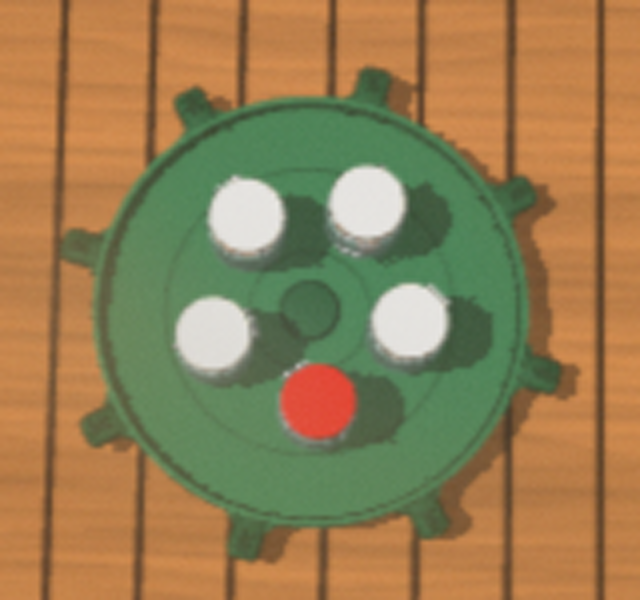

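The top crop shows the red lid at about (318,401) and the lip spanning 95–528 across, so the jar is slightly right of centre. I'll convert this to an angle using rays.

Run:
```python
from look import *
f=dict(np.load("pics/top0.npz"))
def full(x,y): return [210+(x+.5)/4-.5,110+(y+.5)/4-.5]
def redc(im):
    a=im.astype(int); m=((a[...,0]>a[...,1]*2+20)&(a[...,0]>a[...,2]*2.2)&(a[...,0]>170)&(abs(a[...,1]-a[...,2])<30)).astype(np.uint8)
    n,l,s,cc=cv2.connectedComponentsWithStats(m[110:260,210:370]); i=1+np.argmax(s[1:,4]); return cc[i]+[210,110],s[i,4]
for nm in("top0","top2"):
    im=cv2.imread(f"pics/{nm}.png")[:,:,::-1]; r,ar=redc(im); p=rays(f,[r],.0935)[0]; print(nm,r,ar,p)
    for c in([.614,-.053],[.615,-.0545]):
        d=p-c; print(np.hypot(*d),np.degrees(wrap(np.arctan2(d[1],d[0])-np.pi)))
print("lip y L/R",rays(f,[full(95,310),full(528,310)],.038)); print("lip x top/bot",rays(f,[full(311,97),full(311,526)],.038))
```

```text
top0 [306.45703125 202.546875  ] 256 [ 0.56359865 -0.10190167]
0.07022584768767702 44.134784965821424
0.06992150854652712 42.68185846016714
top2 [289.2388664  209.87854251] 247 [ 0.54324777 -0.05707448]
0.07086945058406609 3.2959123787564475
0.07179839851890897 2.054901781882159
lip y L/R [[ 0.60988433  0.0955001 ]
 [ 0.61618215 -0.20132073]]
lip x top/bot [[ 0.76294891 -0.04997905]
 [ 0.46488274 -0.0552447 ]]
```

The lip midpoint confirms the axis at (0.614, -0.053), leaving about 3.3°. One more small, slow push.

Run:
```python
from look import *
c=np.array([.615,-.053])
env.set_joints(np.load("J.npy"))
p,_=pose(c,-181,.215,.025); env.movel(p,velocity=.12)
p,q=pose(c,-181,.169,.025); env.movel(p,velocity=.06,frame=q,guard=5)
arc(c,-181,-189.3,8.3,.169,.025,.015); env.hold(.3)
p,q=pose(c,-184,.169,.025); env.movel(p,velocity=.05,frame=q)
p,_=pose(c,-184,.215,.025); env.movel(p,velocity=.08)
p[2]=.15; env.movel(p,velocity=.15)
J=monitor.sense()["joints"].copy(); np.save("J.npy",J); J[0]-=.75; env.set_joints(J)
env.hold(.2)
f=eyes.grab_frame("top"); fr=f["frame"]; cv2.imwrite("pics/top3.png",fr[:,:,::-1])
a=fr.astype(int); m=((a[...,0]>a[...,1]*2+20)&(a[...,0]>a[...,2]*2.2)&(a[...,0]>170)&(abs(a[...,1]-a[...,2])<30)).astype(np.uint8)
n,l,s,cc=cv2.connectedComponentsWithStats(m[110:260,210:370]); i=1+np.argmax(s[1:,4]); r=rays(f,[cc[i]+[210,110]],.0935)[0]; d=r-[.614,-.053]
print(r,s[i,4],np.degrees(wrap(np.arctan2(d[1],d[0])-np.pi)),"grips",np.degrees(tray(f)[2])); look("3",c); print(monitor.sense()["clock"])
im=fr[110:260,210:370,::-1]; cv2.imwrite("pics/t3z.png",cv2.resize(im,None,fx=4,fy=4,interpolation=cv2.INTER_CUBIC))
```

```text
-189.3 False [ 0.1 -0.8  0.5] 19.0
[ 0.54310171 -0.05329301] 248 0.23679126495144487 grips -17.72084502376249
scene [ 0.54422742 -0.05132312] r 0.0707924397991801 err deg from front -1.3573101412624955 131.5
22.925
```

View pics/t3z.png

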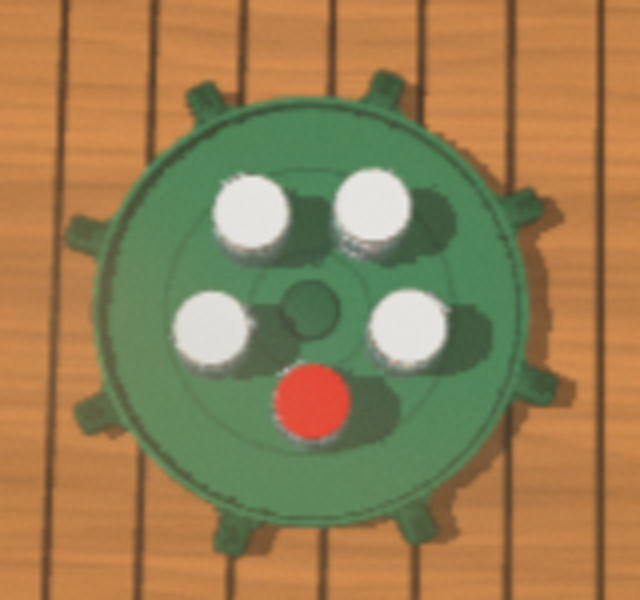

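The red lid is at (312,402) in the crop, straight in front of the axis at (311,311). The error is about 0.2° from the top view and within 1.5° from the scene view. The arm is clear, so I'm handing in.

```bash
python3 -c "
from bench import env,job
env.hold(.3); print(job.hand_in())"
```

```text
the job is handed in; nothing more can be done
None
```

The red-lidded jar now stands straight in front of the turntable's centre, about 0.2° off by the top camera and 1.4° by the scene camera. The arm pushed only a rim grip and was backed clear at hand-in, about 23 s in; the hand-in returned no verdict.

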